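Set the sealer controller: two click selectors, then confirm

ROBOT

A 7-joint arm with a two-finger parallel gripper is mounted at the origin on a cart in front of the work surface, level with it; the furniture and walls round the work are solid. World frame = base frame: x ahead of the robot, y to its left, z up, the work surface at z = 0. Lengths are in m, angles in rad, forces in N, time in s.
With the tool pointing down it reaches from about 0.425 to 0.925 m from the base axis. Payload 6.8 kg.
Tool frame: the origin (TCP) lies midway between the tips of the shut fingers; the grasp point (between the pads) lies 19 mm behind it; z points along the fingers, y is the line along which they close (so a half turn about z gives the same grasp; the last joint's range is limited). The gripper opens to 88 mm and grips with 3 to 60 N. Pads are 20 mm wide; open, the fingers measure 115 mm over their backs; the gripper's body (75 mm by 178 mm) begins 61 mm behind the grasp point.
Start: joints at [-1.246, 0.477, 0.022, 1.555, -0.011, 1.109, -0.083], TCP at [0.283, 0.613, 0.223] pointing down, gripper open.
Joint ranges: [-2.96, 2.96], [-0.34, 2.1], [-1.41, 1.46], [0.24, 2.44], [-1.37, 4.51], [0.17, 1.92], [-2.96, 2.96]. Speed limits (rad/s): [2.39, 2.39, 3.14, 3.14, 3.14, 3.14, 3.14].

INTERFACE

Orientations are given as a rotation vector (axis times angle).
In Python, from workcell import * gives the robot as it stands. Calls block until the motion is done:
- goto(position, orientation): joint-space move of the TCP to a pose.
- line_to(position, feed=0.15, rot=None): straight line of the TCP; rot=None keeps the orientation; feed is the mean speed in m/s.
- move_joints(angles): joint-space move.
- command_gripper(opening, grip_force=None): finger opening in m; grip_force is the grip in N (None keeps the last); returns when the fingers have stopped.
- sleep(seconds).
- ik(position, orientation): joint angles nearest the present ones, or None.
- snapshot(name): name is "scene" or "top" or "wrist"; returns the picture (384x512x3 uint8, blue, green, red); there is no depth.
- camera_info(name): a dict with "fx", "fy", "cx", "cy" (pixels), "k1" (the pictures are not rectified: a ray, as slopes to the right and down, at radius r is drawn at 1 + k1 r^2 times it, then the intrinsics apply), "world_from_camera" (4x4, takes a point from camera to world coordinates). Camera axes: x right, y up, looking along -z (the intrinsics and any distortion apply to the point x, -y, -z); pixel columns grow to the right and rows downward; lengths in m; the calibration is good to about 2 mm. A picture is of the moment at which its call begins: read the wrist's pose just before it. camera_info takes no time and is no camera call; for the wrist camera it gives the pose at the moment of the call.
A pose or a line that the arm cannot do raises PlanningError and nothing moves.
- finish_job(): hands the job in; it is judged then, once.
Readings, each from a call of its own:
- current_time_s(): time.
- current_joints(): joint angles.
- current_qd(): joint speeds.
- current_tau(): joint torques, N m.
- current_tcp_pos(): TCP position.
- current_eef_rot(): TCP orientation.
- current_wrist_force(): force on the tool from outside, world axes, zero at the start.
- current_torque(): the same for the moment, N m.
- current_grip_width(): finger opening in m.
- current_grip_force(): force on a finger pad.
Only numpy, scipy, OpenCV 4.12 (cv2) and the standard library are available. Lean on these libraries where they do the work, as an engineer would, in place of code of your own. Each camera call takes 0.05 s, during which the arm holds its last target. There are 200 camera calls.

TASK

Set the grey sealer controller for the tube packs: with a fingertip, push the red-ringed heating selector round, click by click, until its white pointer stands at the fifth mark, and the blue-ringed cooling selector until its pointer stands at the second mark (six marks each, counted clockwise from the shortest), each resting in its click. Only when both are set, press the green button fully down and let it spring back. Just push, gently: do not grip or lift anything, do not shift the controller, and leave the things around it where they are.

Things in the scene. Friction and masses are not known exactly. Their poses are not given: they have to be found in the camera images.
- controller: Grey box with aluminium face plate, 130 x 260 x 58 mm (x, y, z), about 3 kg, loose on rubber feet (slides from about 15 N); origin under its centre; at yaw 0 x points away from the robot, y left. On the plate: red-ringed heating selector left, blue-ringed cooling selector right, green button in the middle near the robot, black antenna dome (radius 11, 11 mm high) in the middle at the back.
- heating_selector (a joint): heating selector (black, red ring), rad, grows clockwise from above. Rests (clicks) at 0, 0.524, 1.047, 1.571, 2.094, 2.618 = marks 1 to 6; stops 0.1 beyond the ends. Pointer at 0: 75 deg left of the controller's +x; at 2.618: 75 deg right. Starts near mark 1, 2 or 3; wanted 5. Leaving a rest takes 5 N at 28 mm; 0.27 past it, it jumps ahead to the next, away from the finger; let go between, it falls into the nearest.
- cooling_selector (a joint): cooling selector (black, blue ring), rad, grows clockwise from above. Rests (clicks) at 0, 0.524, 1.047, 1.571, 2.094, 2.618 = marks 1 to 6; stops 0.1 beyond the ends. Pointer at 0: 75 deg left of the controller's +x; at 2.618: 75 deg right. Starts near mark 4, 5 or 6; wanted 2. Leaving a rest takes 5 N at 28 mm; 0.27 past it, it jumps ahead to the next, away from the finger; let go between, it falls into the nearest.
- heating_axis (a point): On the vertical axis of the heating selector, level with the face plate, 58 mm above the bench; (-8, 68) mm in the controller's frame. Handle: bar 11.5 mm wide, from 36 mm (pointer end) to -16 mm from the axis, 6 to 32 mm above the plate, on a disc of radius 23.5 mm whose top is 11 mm above the plate. Round it a fixed red ring, radius 28.5 mm, then six black marks, growing from left to right.
- cooling_axis (a point): On the vertical axis of the cooling selector, level with the face plate, 58 mm above the bench; (-8, -68) mm in the controller's frame. Handle: bar 11.5 mm wide, from 36 mm (pointer end) to -16 mm from the axis, 6 to 32 mm above the plate, on a disc of radius 23.5 mm whose top is 11 mm above the plate. Round it a fixed blue ring, radius 28.5 mm, then six black marks, growing from left to right.
- heating_tip (a point): Top of the pointer end of the heating selector's handle (white line on top), 36 mm from the axis and 32 mm above the face plate; it turns with the handle.
- cooling_tip (a point): Top of the pointer end of the cooling selector's handle (white line on top), 36 mm from the axis and 32 mm above the face plate; it turns with the handle.
- confirm (a joint): Travel in m of the green button: 0 up, 0.005 fully down; a spring brings it back. Fully down takes 5 N; after that it stands on a hard stop.
- confirm_top (a point): Centre of the top of the green round button, radius 13 mm, 21 mm above the face plate when up, at (-40, 0) mm in the controller's frame; round its foot a steel collar, radius 21 mm, 12 mm high. It is pressed straight down.
- the_hand_sealer: Fixed hand sealer standing at the left end of the bench, 400 mm long in x, y from 0.49 to 0.58; origin under its middle. Its lever stands open: it rises towards the robot to 0.28 m above the bench at x = 0.35. Keep clear of it.
- inspection_lamp: Fixed lamp with a long white bar that hangs over the right half of the bench: x 0.57 to 0.63, y -0.55 to 0.05, underside 0.49 m above the bench. Keep the arm clear of it.
- tube_pack_1: White tube with red and blue ends, 53 x 253 x 45 mm, lying on the bench at the right; origin at the centre of its underside. Leave alone.
- tube_pack_2: White tube with red and blue ends, 53 x 253 x 45 mm, lying at the back of the bench; origin at the centre of its underside. Leave alone.
- canister_pack: Shorter, thicker white tube with red and blue ends, 64 x 178 x 54 mm, lying at the right; origin at the centre of its underside. Leave alone.
- timer: White timer, 62 x 62 x 22 mm, lying behind the controller to its left; origin at the centre of its underside. Leave alone.
- label_roll: White roll of labels, 59 mm in diameter, 30 mm high, lying behind the controller to its left; origin at the centre of its underside. Leave alone.

How it is judged:
On the way, in this order (a step that is already met when the one before it is completed fails the run):
1. both selectors rest in the wanted clicks and the robot has let go of them (value of joint heating_selector between 1.9544 and 2.2344 rad and value of joint cooling_selector between 0.3836 and 0.6636 rad and contact force between the fingers and controller below 0.2 N), for 0.2 s.
2. the green button is pressed down (value of joint heating_selector between 1.9544 and 2.2344 rad and value of joint cooling_selector between 0.3836 and 0.6636 rad and value of joint confirm above 0.0038 m), for 0.05 s.
At the end, for the whole second after the job is handed in: Heating selector at mark 5 (2.094 rad) and cooling selector at mark 2 (0.524 rad), each within 0.14 rad; green button up again (under 1.5 mm); controller flat on the bench within 25 mm of where it stood, at rest (value of joint heating_selector between 1.9544 and 2.2344 rad and value of joint cooling_selector between 0.3836 and 0.6636 rad and value of joint confirm below 0.0015 m and distance of controller from where it was at the start of the episode below 0.025 m and height (world z) of controller below 0.004 m and angle between controller's own z axis and vertical below 0.05 rad and linear speed of controller below 0.02 m/s); the robot touches nothing.
It fails at once if the green button is pressed (over 3 mm) before both selectors are set (value of joint confirm above 0.003 m and not (value of joint heating_selector between 1.9544 and 2.2344 rad and value of joint cooling_selector between 0.3836 and 0.6636 rad)).
It fails at once if the controller is shifted by more than 25 mm, lifted or tipped (distance of controller from where it was at the start of the episode above 0.025 m or height (world z) of controller above 0.006 m or angle between controller's own z axis and vertical above 0.08 rad).
It fails at once if a selector is gripped or forced (over 25 N) (contact force between the fingers and heating_selector above 25 N or contact force between the fingers and cooling_selector above 25 N).
It fails at once if a thing round the work is moved by more than 20 mm (distance of any of tube_pack_1, tube_pack_2, canister_pack, timer, label_roll from where it was at the start of the episode above 0.02 m).
It also fails if it takes over 61 s, if anything falls off the work surface, if the arm or the gripper's body presses on something with over 40 N, if the wrist force passes 120 N, or if a joint passes its speed limit or range.

## Working session

There is one attempt and no reset: what is moved stays moved. The work goes in short steps, each a Python script; the robot and the scene stay as the last script left them, time stands still between calls to the robot, and variables do not carry over. Pictures are saved under pics/ and viewed, at most 10 in all, crops included, and the job is handed in when it is done.

```bash
mkdir -p pics; ls
python3 - <<'E'
from workcell import *
import cv2,numpy as np
a=snapshot("scene");b=snapshot("top")
cv2.imwrite("pics/s0.png",a);cv2.imwrite("pics/t0.png",b)
for n in("scene","top"):print(n,camera_info(n))
print(current_tcp_pos(),current_eef_rot(),current_time_s(),current_grip_width())
E
```

```text
pics
scene {'fx': 480.96059929920705, 'fy': 480.96059929920705, 'cx': 257.9644916520041, 'cy': 192.22536524276822, 'k1': 0.042965868116617824, 'world_from_camera': array([[-0.78274209,  0.29780292, -0.54646889, -0.27565535],
       [-0.62228276, -0.38705654,  0.68040532,  1.17742832],
       [-0.00888766,  0.87264005,  0.48828306,  0.86091407],
       [ 0.        ,  0.        ,  0.        ,  1.        ]])}
top {'fx': 364.7776999417807, 'fy': 364.7776999417807, 'cx': 257.9462309071757, 'cy': 187.6600082416788, 'k1': -0.08398121558351909, 'world_from_camera': array([[ 0.01056138,  0.99749054, -0.0700077 ,  0.52349136],
       [-0.9998583 ,  0.00961672, -0.01381696,  0.06992536],
       [-0.01310904,  0.07014371,  0.99745076,  1.21485925],
       [ 0.        ,  0.        ,  0.        ,  1.        ]])}
[0.28288783 0.61226461 0.2217883 ] [-6.74438182e-01 -3.06809065e+00  2.56556386e-03] 0.1 0.08765179119831233
```

View pics/t0.png

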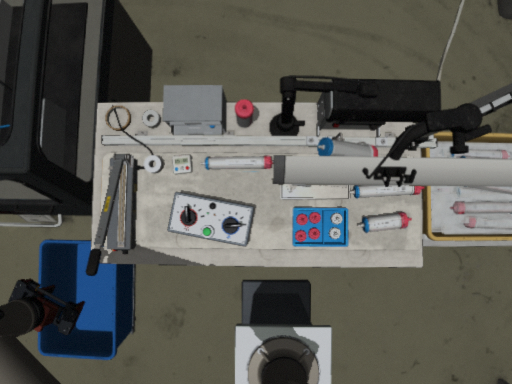

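View pics/s0.png

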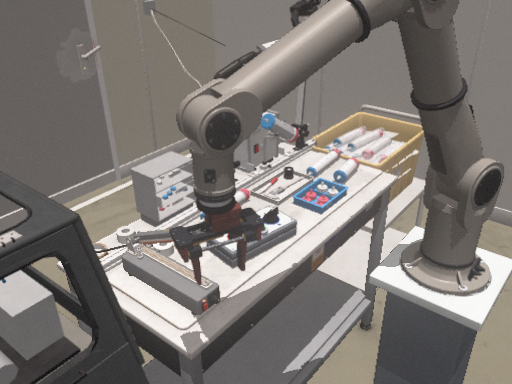

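The top view shows the controller around px (211,218), with the red-ringed selector near (188,215), the blue one near (233,225) and the green button near (207,231). Yaw is about -12°. The gripper is left of the sealer, so I'll lift it first, then look from close by.

```bash
cat > h.py <<'E'
from workcell import *
import cv2,numpy as np
from scipy.spatial.transform import Rotation as Ro
def down(a):
    y=np.array([np.cos(a),np.sin(a),0]);z=np.array([0,0,-1.])
    return Ro.from_matrix(np.c_[np.cross(y,z),y,z]).as_rotvec()
def cast(ci,px,z):
    p=(np.atleast_2d(px)-[ci["cx"],ci["cy"]])/[ci["fx"],ci["fy"]]
    u=p.copy()
    for _ in range(20): u=p/(1+ci["k1"]*(u**2).sum(1,keepdims=True))
    T=ci["world_from_camera"]
    d=np.c_[u[:,0],-u[:,1],-np.ones(len(u))]@T[:3,:3].T
    return T[:3,3]+d*((z-T[2,3])/d[:,2])[:,None]
def blob(im,lo,hi,roi):
    h=cv2.cvtColor(im,cv2.COLOR_BGR2HSV)
    m=cv2.inRange(h,lo,hi)
    if lo[0]==0: m|=cv2.inRange(h,(172,)+lo[1:],(180,)+hi[1:])
    k=np.zeros_like(m);x0,y0,x1,y1=roi;k[y0:y1,x0:x1]=255
    return m&k
E
python3 - <<'E'
from h import *
b=cv2.imread("pics/t0.png");ci=camera_info("top");roi=(165,188,258,248)
for n,lo,hi,z in(("red",(0,110,60),(8,255,255),.058),("blue",(100,110,60),(130,255,255),.058),("green",(40,80,50),(90,255,255),.079)):
    m=blob(b,lo,hi,roi);ys,xs=np.nonzero(m)
    c=((xs.min()+xs.max())/2,(ys.min()+ys.max())/2);print(n,len(xs),c,cast(ci,c,z)[0])
print(current_wrist_force())
line_to([.283,.612,.42],.25)
goto([.43,.25,.36],down(.5)); 
ci=camera_info("wrist");w=snapshot("wrist");cv2.imwrite("pics/w0.png",w)
np.save("w0.npy",ci["world_from_camera"]);print(ci,current_tcp_pos(),current_joints(),current_time_s())
command_gripper(0,10);print(current_grip_width(),current_time_s())
E
```

```text
red 24 (np.float64(188.0), np.float64(217.0)) [0.50898121 0.30748222 0.058     ]
blue 27 (np.float64(230.0), np.float64(225.0)) [0.48539551 0.17313261 0.058     ]
green 49 (np.float64(206.5), np.float64(231.5)) [0.46498626 0.24423523 0.079     ]
[-0.12253594  0.27815037  0.54684049]
{'fx': 278.07158927257166, 'fy': 278.07158927257166, 'cx': 252.8874528998329, 'cy': 190.43386143117357, 'k1': -0.034394850596058305, 'world_from_camera': array([[ 8.76291342e-01, -4.62899758e-01, -1.33556346e-01,
         3.93095406e-01],
       [ 4.81781417e-01,  8.41724707e-01,  2.43692807e-01,
         3.18918907e-01],
       [-3.87664834e-04, -2.77890862e-01,  9.60612575e-01,
         5.22808131e-01],
       [ 0.00000000e+00,  0.00000000e+00,  0.00000000e+00,
         1.00000000e+00]])} [0.42973591 0.25171585 0.36007719] [-0.94242942  0.0627352   0.30629725  1.79561428 -0.01974373  1.28591111
 -0.12827479] 2.5583
0.0007347461544503547 3.9
```

View pics/w0.png

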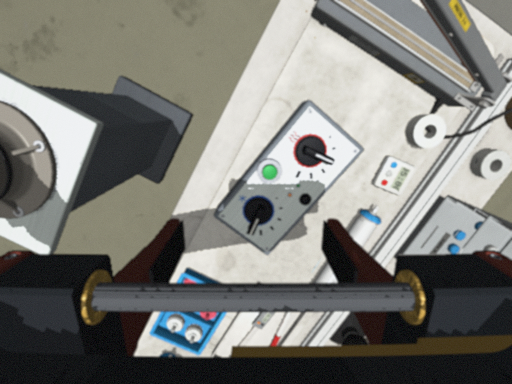

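The wrist view shows the red ring at (311,151) with its pointer to (333,162), about mark 3. The blue ring is at (258,209) with its pointer to (250,232), about mark 6. The green button is at (270,171) and the antenna at (305,199). I'll compute the controller pose from these.

```bash
cat >> h.py <<'E'
LOC={"red":(-8,68),"blue":(-8,-68),"green":(-40,0)}
def measure(im,ci,rois):
    P={}
    for n,lo,hi,z in(("red",(0,110,50),(8,255,255),.058),("blue",(100,110,40),(130,255,255),.058),("green",(40,80,40),(90,255,255),.079)):
        m=blob(im,lo,hi,rois[n])
        k,lab,st,_=cv2.connectedComponentsWithStats(m,connectivity=8)
        m[~np.isin(lab,[i for i in range(1,k) if st[i,4]>=6])]=0
        ys,xs=np.nonzero(m)
        q=cast(ci,np.c_[xs,ys],z)[:,:2]
        c,r=cv2.minEnclosingCircle((q*1000).astype(np.float32));P[n]=np.array(c);print(n,len(xs),np.round(c,1),round(r,1))
    A=np.array([LOC[n] for n in P],float);B=np.array([P[n] for n in P])
    ca,cb=A.mean(0),B.mean(0)
    yaw=np.angle(((A-ca)@[1,-1j]*((B-cb)@[1,1j])).sum())
    R=np.array([[np.cos(yaw),-np.sin(yaw)],[np.sin(yaw),np.cos(yaw)]])
    o=cb-R@ca
    print("origin",o,"yaw deg",np.degrees(yaw),"res",np.round(B-(A@R.T+o),1).tolist())
    g=cv2.cvtColor(im,cv2.COLOR_BGR2HSV);V,U=np.mgrid[:384,:512]
    W=cast(ci,np.c_[U.ravel(),V.ravel()],.09)[:,:2]*1000
    val={}
    for n in("red","blue"):
        l=(W-(R@LOC[n]+o))@R;d=np.hypot(*l.T);t=np.arctan2(l[:,1],l[:,0])
        s=(d>8)&(d<38);v=g[...,2].ravel().astype(float)
        # white line: bright low-saturation line with dark pixels either side -> best radial profile
        b=im.min(2).astype(np.float32);
        best=[]
        for a in np.radians(np.arange(-95,96,1)):
            on=s&(np.abs(d*np.sin(t-a))<1.5)&(np.cos(t-a)>0)&(d>14)&(d<33)
            off=s&(np.abs(np.abs(d*np.sin(t-a))-4)<1)&(np.cos(t-a)>0)&(d>14)&(d<33)
            best.append((b.ravel()[on].mean()-b.ravel()[off].max() if on.any() and off.any() else -999,a))
        sc,a=max(best);val[n]=np.radians(75)-a;print(n,"value",round(val[n],3),"mark",round(val[n]/.5236+1,2),"score",sc)
    return o/1000,yaw,val
E
python3 - <<'E'
from h import *
ci=camera_info("wrist");ci["world_from_camera"]=np.load("w0.npy");w=cv2.imread("pics/w0.png")
measure(w,ci,dict(red=(285,130,340,185),blue=(235,185,280,240),green=(252,155,288,190)))
E
```

```text
red 166 [507.3 307.7] 27.1
blue 121 [483.1 173.9] 26.9
green 165 [462.8 247. ] 11.9
origin [502.79364427 239.52111295] yaw deg -10.281912039837499 res [[0.2, -0.1], [0.3, -0.2], [-0.6, 0.3]]
red value 1.03 mark 2.97 score 83.0
blue value 2.618 mark 6.0 score 35.526314
```

```bash
cat >> h.py <<'E'
O=np.array([.5028,.2395]);YAW=np.radians(-10.28);Z=.074
RY=np.array([[np.cos(YAW),-np.sin(YAW)],[np.sin(YAW),np.cos(YAW)]])
def pose(n,phi,s,gap=0,z=Z):   # s=+1: finger on the ccw side, pushes clockwise
    h=YAW+np.radians(75)-phi;e=np.array([np.cos(h),np.sin(h)]);t=np.array([-e[1],e[0]])
    p=O+RY@np.array(LOC[n])/1000+.028*e+s*(.01575+gap)*t
    return np.r_[p,z],down(h),t
def step(n,phi,s,gap=0,z=Z,feed=.04):
    p,r,t=pose(n,phi,s,gap,z);line_to(p,feed,r)
    f=current_wrist_force();g=f-F0
    print(f"{n} phi {phi:.2f} z {z:.3f} tang {g[:2]@t*s:.1f} F {np.round(g,1)} t {current_time_s():.1f} perr {np.round((current_tcp_pos()-p)*1000,1)}")
    if np.hypot(*g[:2])>14 or abs(g[2])>12: raise SystemExit("force")
F0=np.zeros(3)
def run(n,rests,s,first=True):
    global F0
    p,r,_=pose(n,rests[0]-s*.3,s,0,.16)
    goto(p,r);print(current_joints().round(2));sleep(.2);F0=current_wrist_force()
    step(n,rests[0]-s*.3,s,z=.10,feed=.12);step(n,rests[0]-s*.3,s,feed=.05)
    for q in rests:
        for k in(-.05,.1,.2,.28,.35,.42): step(n,q+s*k,s)
    step(n,rests[-1]+s*.1,s);step(n,rests[-1]+s*.1,s,z=.16,feed=.12)
E
python3 - <<'E'
from h import *
for n,a,b,s in(("red",.7,2.0,1),("blue",2.95,.6,-1)):
    for phi in np.linspace(a,b,5):
        p,r,_=pose(n,phi,s);print(n,phi.round(2),p.round(3),np.round(ik(p,r),2))
run("red",[1.047],1)
w=snapshot("wrist");cv2.imwrite("pics/w1.png",w);np.save("w1.npy",camera_info("wrist")["world_from_camera"])
E
```

```text
red 0.7 [0.526 0.334 0.074] [-0.87  0.58  0.28  1.82 -0.22  0.78 -0.05]
red 1.02 [0.533 0.326 0.074] [-0.87  0.58  0.3   1.81 -0.23  0.78 -0.35]
red 1.35 [0.538 0.317 0.074] [-0.86  0.58  0.31  1.82 -0.24  0.78 -0.65]
red 1.68 [0.539 0.307 0.074] [-0.87  0.58  0.34  1.83 -0.26  0.78 -0.94]
red 2.0 [0.537 0.297 0.074] [-0.9   0.58  0.4   1.85 -0.31  0.78 -1.21]
blue 2.95 [0.461 0.151 0.074] [-0.85  0.42  0.5   2.15 -0.33  0.64 -1.94]
blue 2.36 [0.477 0.142 0.074] [-0.78  0.43  0.45  2.12 -0.3   0.65 -1.36]
blue 1.78 [0.496 0.145 0.074] [-0.73  0.45  0.41  2.08 -0.28  0.67 -0.78]
blue 1.19 [0.51  0.157 0.074] [-0.71  0.47  0.38  2.04 -0.27  0.68 -0.22]
blue 0.6 [0.515 0.175 0.074] [-0.71  0.48  0.35  2.01 -0.25  0.69  0.32]
[-0.9   0.47  0.32  1.76 -0.18  0.94 -0.13]
red phi 0.75 z 0.100 tang 0.0 F [-0.6 -0.2  0.2] t 5.7 perr [0.4 0.1 0.5]
red phi 0.75 z 0.074 tang 0.8 F [-0.5  0.7 -0. ] t 6.4 perr [ 0.  -0.1 -0.1]
red phi 1.00 z 0.074 tang -0.3 F [-0.1 -0.3  0.6] t 6.8 perr [0.1 0.2 0.3]
red phi 1.15 z 0.074 tang 3.7 F [-1.   3.8 -0.1] t 7.1 perr [-0.3  1.2  0.2]
red phi 1.25 z 0.074 tang 0.0 F [-0.4  0.1  0.4] t 7.3 perr [ 0.2 -0.5  0.1]
red phi 1.33 z 0.074 tang 0.6 F [-0.2  0.7 -0.3] t 7.6 perr [-0.  -0.8 -0.2]
red phi 1.40 z 0.074 tang 0.8 F [-0.1  0.9  0.5] t 7.8 perr [-0.  -0.3 -0.1]
red phi 1.47 z 0.074 tang 0.4 F [-0.5  0.6  0.2] t 8.1 perr [-0.  -0.1 -0. ]
red phi 1.15 z 0.074 tang 0.7 F [-0.3  0.7  0.4] t 8.5 perr [ 0.1 -0.   0.1]
red phi 1.15 z 0.160 tang 1.0 F [-0.5  1.  -0.1] t 9.4 perr [-0.5 -0.2 -0.7]
```

View pics/w1.png

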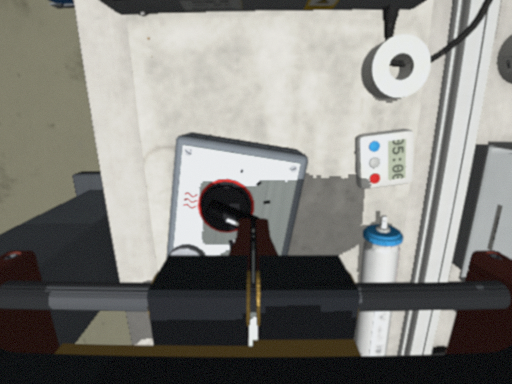

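The pointer's white line is at (232,221), with the ring centre at (227,205); the gripper hides part of it. The force trace shows one jump. I'll do the next click, then measure from above.

```bash
sed -i 's/for k in(-.05,.1,.2,.28,.35,.42)/for k in(-.1,.05,.15,.22,.29,.36)/' h.py
cat >> h.py <<'E'
def look(name):
    goto([.43,.25,.36],down(.5));sleep(.3)
    ci=camera_info("wrist");w=snapshot("wrist");cv2.imwrite(f"pics/{name}.png",w)
    return measure(w,ci,dict(red=(285,130,340,185),blue=(235,185,280,240),green=(252,155,288,190)))
E
python3 - <<'E'
from h import *
run("red",[1.571],1)
look("w2")
E
```

```text
[-0.98  0.49  0.47  1.77 -0.26  0.95 -0.54]
red phi 1.27 z 0.100 tang -0.6 F [-1.2 -0.4  1.3] t 10.5 perr [0.4 0.1 0.4]
red phi 1.27 z 0.074 tang 0.6 F [-0.7  0.7  0.7] t 11.2 perr [ 0.1 -0.1 -0.1]
red phi 1.47 z 0.074 tang -0.4 F [-0.2 -0.4  0.1] t 11.6 perr [0.2 0.1 0.3]
red phi 1.62 z 0.074 tang 2.9 F [-0.5  3.6  0.9] t 11.9 perr [0.1 1.6 0.3]
red phi 1.72 z 0.074 tang 2.8 F [-0.2  3.5  1.7] t 12.1 perr [0.2 0.6 0.3]
red phi 1.79 z 0.074 tang -0.8 F [-0.5 -0.6  0.3] t 12.4 perr [-0.3 -1.  -0.2]
red phi 1.86 z 0.074 tang 0.1 F [0.  0.2 0.6] t 12.6 perr [-0.2 -0.7 -0.2]
red phi 1.93 z 0.074 tang 0.7 F [0.3 0.6 1.6] t 12.9 perr [-0.1 -0.2 -0.1]
red phi 1.67 z 0.074 tang -0.4 F [-0.9 -0.   0.4] t 13.3 perr [ 0.  -0.   0.1]
red phi 1.67 z 0.160 tang 0.6 F [-0.4  1.  -0.5] t 14.1 perr [-0.6 -0.1 -0.7]
red 160 [507.5 307.8] 27.2
blue 103 [482.6 173.5] 26.9
green 167 [463.1 247. ] 12.0
origin [502.73701688 239.35580318] yaw deg -10.534709946750406 res [[0.2, 0.1], [0.2, -0.5], [-0.3, 0.3]]
red value 2.129 mark 5.07 score 63.043472
blue value 2.601 mark 5.97 score 7.2105255
```

Heating reads mark 5. Next is cooling, four clicks counter-clockwise.

Run:
```python
from h import *
run("blue",[2.618,2.094,1.571,1.047],-1)
look("w3")
```

```text
[-1.03  0.29  0.71  2.1  -0.25  0.84 -1.97]
blue phi 2.92 z 0.100 tang -0.0 F [0.  0.  0.1] t 17.9 perr [ 0.4 -0.1  0.3]
blue phi 2.92 z 0.074 tang -0.3 F [0.4 0.4 0.9] t 18.6 perr [ 0.  -0.2 -0.1]
blue phi 2.72 z 0.074 tang -0.2 F [ 0.2 -0.1  0.2] t 18.9 perr [ 0.2 -0.   0.2]
blue phi 2.57 z 0.074 tang 3.3 F [-3.5  1.   1.9] t 19.2 perr [-1.3  0.2 -0.3]
blue phi 2.47 z 0.074 tang 2.1 F [-2.3  0.9  0.1] t 19.5 perr [-0.8 -0.2 -0.3]
blue phi 2.40 z 0.074 tang -1.3 F [ 1.3  0.3 -0.2] t 19.7 perr [1.  0.2 0.3]
blue phi 2.33 z 0.074 tang -0.5 F [0.3 0.5 1.1] t 20.0 perr [0.6 0.2 0.2]
blue phi 2.26 z 0.074 tang -0.6 F [0.4 0.6 0.8] t 20.2 perr [0.2 0.1 0.1]
blue phi 2.19 z 0.074 tang -1.2 F [ 1.   0.6 -0.5] t 20.5 perr [-0.  0.  0.]
blue phi 2.04 z 0.074 tang 2.4 F [-3.1  0.1  2.5] t 20.8 perr [-1.4 -0.4 -0.4]
blue phi 1.94 z 0.074 tang 2.5 F [-2.4 -1.1 -1.1] t 21.0 perr [-0.6 -0.5 -0.3]
blue phi 1.87 z 0.074 tang -0.5 F [0.5 0.2 0.8] t 21.3 perr [1.  0.6 0.3]
blue phi 1.80 z 0.074 tang -0.6 F [0.9 0.1 0.1] t 21.5 perr [0.6 0.4 0.3]
blue phi 1.73 z 0.074 tang -1.0 F [0.9 0.6 1. ] t 21.8 p
[... 654 characters left out ...]
4 tang 0.7 F [ 0.1 -0.7 -0.1] t 24.1 perr [-0.1  0.1 -0.1]
blue phi 0.83 z 0.074 tang -0.8 F [0.5 1.  0.8] t 24.4 perr [0.1 0.8 0.1]
blue phi 0.76 z 0.074 tang 0.1 F [0.9 0.3 0.5] t 24.6 perr [0.  0.3 0. ]
blue phi 0.69 z 0.074 tang 0.4 F [1.4 0.3 0.2] t 24.9 perr [0.  0.1 0. ]
blue phi 0.95 z 0.074 tang -0.1 F [1.1 0.3 0.3] t 25.3 perr [0. 0. 0.]
blue phi 0.95 z 0.160 tang 0.1 F [-0.4 -0.2 -0.4] t 26.1 perr [-0.5 -0.1 -0.6]
red 162 [507.3 307.6] 27.0
blue 89 [481.7 174.4] 26.7
green 167 [462.9 247. ] 11.9
origin [502.32437753 239.45266067] yaw deg -10.890333598013369 res [[0.0, -0.2], [0.1, 0.2], [-0.1, -0.0]]
red value 2.094 mark 5.0 score 50.217392
blue value 0.559 mark 2.07 score 34.6875
```

Both selectors are set, and the controller has barely moved. Now the button.

Run:
```python
from h import *
p=[.4629,.247]
goto([*p,.14],down(.5));line_to([*p,.09],.08);sleep(.3);f0=current_wrist_force()
z=.082
while z>.070:
    line_to([*p,z],.02);sleep(.05);f=(current_wrist_force()-f0)[2];print(round(z,4),round(f,1),current_tcp_pos()[2].round(4))
    if f>10: break
    z-=.001
sleep(.2);print((current_wrist_force()-f0).round(1))
line_to([*p,.16],.08)
look("w4");print(current_time_s())
```

```text
0.082 0.3 0.082
0.081 -0.3 0.081
0.08 -0.2 0.08
0.079 1.6 0.0791
0.078 3.1 0.0781
0.077 3.2 0.0771
0.076 3.1 0.0761
0.075 5.0 0.0751
0.074 8.3 0.0743
0.073 16.1 0.0741
[-2.4 -3.2 17.3]
red 164 [507.3 307.5] 27.2
blue 91 [483.5 173.6] 26.8
green 167 [463.  246.9] 12.0
origin [502.99066847 239.37886259] yaw deg -10.163815655070929 res [[0.2, -0.2], [0.4, -0.3], [-0.6, 0.5]]
red value 2.112 mark 5.03 score 63.739136
blue value 0.506 mark 1.97 score 20.454544
35.2917
```

View pics/w4.png

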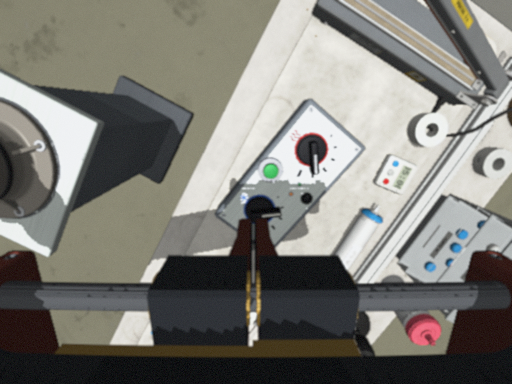

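The red pointer runs from (313,150) to (316,172), which is mark 5. The blue one runs from (258,209) to (281,213), which is mark 2. The button hit its hard stop and is up again at (270,171), and nothing else has moved.

```bash
python3 -c "
from workcell import *
print(finish_job())"
```

```text
the job is handed in; nothing more can be done
None
```

I set heating to mark 5 and cooling to mark 2, then pressed the green button to its stop and released it; the job was handed in at about 35 s, with the controller within about 1 mm of where it started.

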